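# Pop open the plate exposure unit and move the printing block to the wash tray

## Task

Push down gently on the black rubber pad of the exposure unit's amber lid until the hidden push-to-release latch lets go, then get your hand clear at once so that the lid springs up fully open by itself; do not touch the lid again once it is rising. Then take the printing block (green face) out of the unit and set it down flat, green face up, inside the blue wash tray - put it down, don't drop it - and let go. Leave everything else on the bench where it is and the lid open.

Things in the scene. Friction and masses are not known exactly. Their poses are not given: they have to be found in the camera images.
- unit: Grey exposure unit, 240 (x) x 220 (y) x 88 mm, fixed to the bench. Origin: centre of its underside, z up; its front (low wall, knob) is its -x side, the lid hinge is at its +x side. Heights above the underside: inner floor 30, side walls 88 (8 mm thick, inside 204 mm wide), back wall 84 (inner face x +112), front wall 55 mm (inner face x -112).
- press (a point): Centre of the top of the black rubber pad (30 mm across) on the amber lid; moves with it. Lid shut: x -80, y 0, z +87 mm in the unit's frame, 185 mm from the hinge line. Pushed down it gives under 2 to 4 N, then 5 to 8 N; 4 to 16 mm down (hidden, differs each time) the latch lets go with no jolt; under 1 mm lower a hard stop is felt, over 5 N per mm. Press at 8 mm/s or less up to 11 or 12 N; over 16 N does damage.
- lid_edge (a point): Middle of the front edge of the transparent amber lid (215 x 198 x 6 mm), upper side; 30 mm in front of the pad's centre, moves with the lid. A steel tongue hangs 40 mm down under it, into the latch. If the pad was pressed too little the lid comes back to shut and may be pressed again, deeper. Once unlatched and let go, this edge rises at about 0.12 m/s, and the lid is fully open in about 4 s.
- lid (a joint): Lid angle in rad: 0 shut, negative while pressed (-0.05 is 9 mm at the pad), 1.75 fully open (leaning back, away from the unit's front, standing about 215 mm above the hinge). The hinge line runs along the unit's y at x +105, z +78 mm in the unit's frame.
- block: The printing block to be moved: wooden mount with a green polymer relief face on top, 60 (x) x 44 (y) x 24 mm, about 90 g. Origin: centre of its underside, z up. It lies on the floor inside the unit, under the lid, in the front half; grasp it from above across its 44 mm width (its y).
- wash_tray: Blue plastic tray, open on top, fixed to the bench, 170 x 170 mm, 30 mm high, walls and floor 4 mm. Origin: centre of its underside. Empty: the place for the block.
- dry_tray: White tray of the same size, fixed, holding an older block and a loupe: not the place for the block. Origin: centre of its underside.
- old_block: Older printing block with a red face, 60 x 44 x 24 mm, lying in the white tray; leave it. Origin: centre of its underside.
- loupe: Black magnifying loupe, 36 mm across, 32 mm high, in the white tray; leave it. Origin: centre of its underside.
- tin: Ink tin with a red band, 66 mm across, 55 mm high, behind the blue tray; leave it. Origin: centre of its underside.
- jar: Amber glass jar, 66 mm across, 85 mm high, behind the white tray; leave it. Origin: centre of its underside.
- brush: Flat brush, 180 mm long, lying on the bench near the robot; leave it.
- ink_knife: Ink knife (spatula), 200 mm long, lying on the bench near the robot; leave it.
- brayer: Hand ink roller, black roller 100 mm wide and 40 mm across with a wooden handle, behind the unit; leave it.
Things that resemble listed ones, but are neither listed nor needed, are in the scene too. There is more than one size of the wash_tray; the one meant has the size given above.

How it is judged (in metres and radians):
On the way, in this order (a step that is already met when the one before it is completed fails the run):
1. the lid has sprung up fully open (value of joint lid above 1.5 rad), for 0.2 s.
2. the block is lifted out of the unit (z of block in the frame of unit above 0.06 m and contact force between the fingers and block above 0.3 N), for 0.1 s.
3. the block is set down in the blue tray while still held (its underside within 15 mm of the tray floor) (x of block in the frame of wash_tray between -0.065 and 0.065 m and y of block in the frame of wash_tray between -0.065 and 0.065 m and z of block in the frame of wash_tray below 0.019 m and contact force between the fingers and block above 0.3 N), for 0.1 s.
At the end, for the whole second after the job is handed in: The block lies flat (within 0.12 rad, green face up) and still on the floor of the blue wash tray, its centre within 65 mm of the tray's centre along each tray axis, and the lid stands open (above 1.5 rad) (x of block in the frame of wash_tray between -0.065 and 0.065 m and y of block in the frame of wash_tray between -0.065 and 0.065 m and z of block in the frame of wash_tray between -0.001 and 0.009 m and angle between block's own z axis and vertical below 0.12 rad and linear speed of block below 0.02 m/s and value of joint lid above 1.5 rad); the robot touches nothing.
It fails at once if the lid is pressed or pushed with more than 16 N (contact force between any of the fingers, the arm and lid above 16 N).
It fails at once if the lid is touched (over 1 N) after it has risen past 0.25 rad (about 45 mm at its front edge) (value of joint lid above 0.25 rad and contact force between any of the fingers, the arm and lid above 1 N).
It fails at once if one of the other things on the bench is moved by more than 30 mm (distance of any of old_block, loupe, tin, jar, brush, ink_knife, brayer from where it was at the start of the episode above 0.03 m).
It also fails if it takes over 59 s, if anything falls off the work surface, if the arm or the gripper's body presses on something with over 40 N, if the wrist force passes 120 N, or if a joint passes its speed limit or range.

## Robot

A 6-joint arm with a two-finger parallel gripper is mounted at the origin on the work surface. World frame = base frame: x ahead of the robot, y to its left, z up, the work surface at z = 0. Lengths are in m, angles in degrees, forces in N, time in s.
With the tool pointing down it reaches from about 0.325 to 0.775 m from the base axis. Payload 5.5 kg.
Tool frame: the origin (TCP) lies at the centre of the arm's flange, where the gripper is bolted on; the fingertips stand 182 mm ahead of it and the grasp point (between the pads) lies 163 mm ahead of it; z points along the fingers, y is the direction in which the jaws open and shut (so a half turn about z gives the same grasp; the last joint's range is limited). The gripper opens to 88 mm and grips with 3 to 60 N. Pads are 20 mm wide; open, the fingers measure 115 mm over their backs; the gripper's body (75 mm by 178 mm) begins 61 mm behind the grasp point.
Start: joints at [64.017, 5.22, 70.514, -0, 104.267, -3.249], TCP at [0.232, 0.553, 0.405] pointing down, gripper open.
Joint ranges: [-164.24, 164.24], [-49.07, 125.15], [9.68, 141.18], [-86.29, 266.29], [3.28, 154.24], [-151.56, 151.56]. Speed limits (degrees/s): [147.25, 147.25, 172.46, 180, 180, 180].

## Interface

Orientations are given as [roll, pitch, yaw] about the fixed x, y, z axes, in that order (R = Rz(yaw) Ry(pitch) Rx(roll)).
In Python, from station import r gives the robot as it stands. The module is installed in compiled form; this text tells all that it offers. Calls block until the motion is done:
- r.reach(position, orientation): joint-space move of the TCP to a pose.
- r.servo_line(position, rotation=None, speed=0.15): straight line of the TCP; rotation=None keeps the orientation; speed is the mean speed in m/s.
- r.move_joints(angles): joint-space move.
- r.let_go() and r.grab(squeeze=None): open the fingers fully, or close them until they stop; squeeze is the grip in N (None keeps the last).
- r.wait(seconds).
- r.inverse_kinematics(position, orientation): joint angles nearest the present ones, or None.
- r.sense(): the state.
- r.snapshot(name): name is "scene" or "top"; returns a dict with "frame" (480x640x3 uint8, red, green, blue), "fx", "fy", "cx", "cy" (pixels), "dist_coeffs" ([k1, k2, p1, p2, k3] as OpenCV has them; the pictures are not rectified), "R" (3x3) and "t" (3): a world point X has camera coordinates R X + t. Camera axes: x right, y down, z forward; pixel columns grow to the right and rows downward; lengths in m; the calibration is good to about 2 mm. A picture is of the moment at which its call begins. There is no depth.
A pose or a line that the arm cannot do raises r.IKError and nothing moves.
- r.hand_in(): hands the job in, once; it reports no verdict.
The state is a dict: "clock": time; "joints": joint angles; "joint_vel": joint speeds; "joint_torque": joint torques, N m; "tcp_pos": TCP position; "orientation": TCP orientation; "contact_force": force on the tool from outside, world axes, zero at the start; "torque": the same for the moment, N m; "opening": finger opening in m.
Only numpy, scipy, OpenCV 4.12 (cv2) and the standard library are available. Lean on these libraries where they do the work, as an engineer would, in place of code of your own. Each camera call takes 0.05 s, during which the arm holds its last target.

## Working session

There is one attempt and no reset: what is moved stays moved. The work goes in short steps, each a Python script; the robot and the scene stay as the last script left them, time stands still between calls to the robot, and variables do not carry over. Pictures are saved under pics/ and viewed, and the job is handed in when it is done.

```bash
mkdir -p pics; python3 - <<'E'
from station import r
import cv2,pickle
s=r.sense();print({k:s[k] for k in("clock","tcp_pos","orientation","contact_force","opening")})
for n in("scene","top"):
    d=r.snapshot(n);pickle.dump(d,open(n+".pkl","wb"));cv2.imwrite(f"pics/{n}0.png",d["frame"][:,:,::-1])
    print(n,d["fx"],d["fy"],d["cx"],d["cy"],d["dist_coeffs"],d["R"],d["t"])
E
```

```text
{'clock': 0.0, 'tcp_pos': array([0.23189717, 0.5534308 , 0.40352225]), 'orientation': array([-1.79889941e+02, -5.38679699e-03,  1.57266255e+02]), 'contact_force': array([ 0.75389927,  0.45125244, -1.26805961]), 'opening': 0.08779933738981002}
scene 521.710563618668 521.710563618668 325.5119894877123 235.28320574968225 [-0.141933  0.        0.        0.        0.      ] [[ 0.87005647  0.49239353  0.02345935]
 [ 0.29343729 -0.47908811 -0.82726606]
 [-0.39610136  0.72665204 -0.56132033]] [-0.42568551 -0.12967665  1.4652431 ]
top 494.3918144777009 494.3918144777009 313.94367568060727 234.0537956276522 [0.03174023 0.         0.         0.         0.        ] [[ 0.01054871 -0.99993938 -0.00315692]
 [-0.99300824 -0.01010428 -0.11761179]
 [ 0.11757277  0.0043755  -0.99305463]] [-0.07612837  0.54862156  1.09056909]
```

View pics/scene0.png

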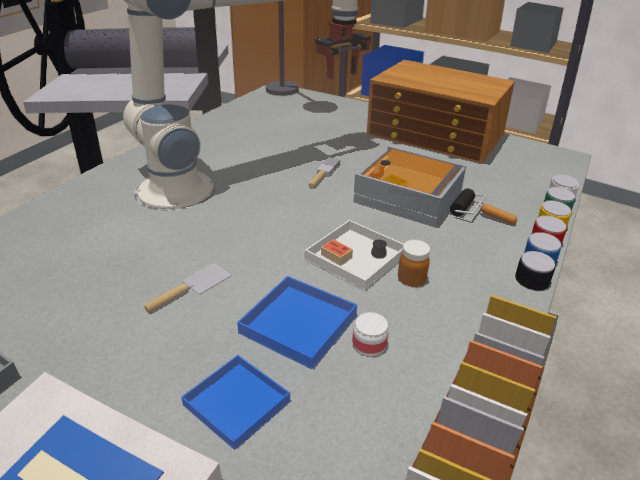

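View pics/top0.png

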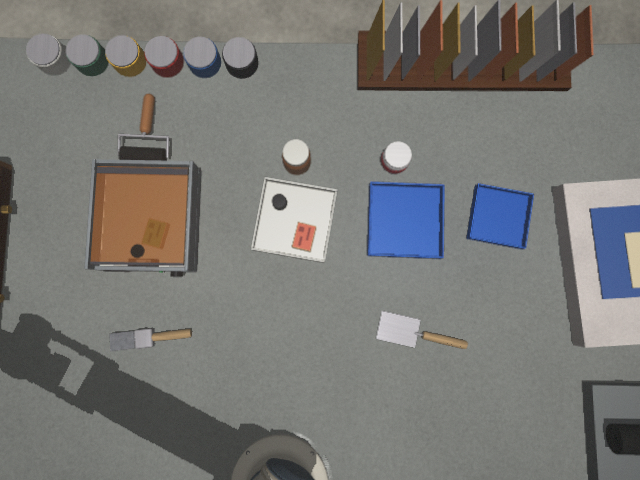

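The top view shows:
- The unit is at about (143,217), with its pad at (137,251) and the block under the lid at about (156,233).
- There are two blue trays, at (406,220) and (500,216). The left one looks larger.
- The white tray is at (294,220) and holds the red block (303,237).

I'll enlarge these areas and measure.

```bash
python3 - <<'E'
import cv2,pickle
f=pickle.load(open("top.pkl","rb"))["frame"][:,:,::-1]
cv2.imwrite("pics/c1.png",cv2.resize(f[150:285,80:210],None,fx=4.4,fy=4.4,interpolation=cv2.INTER_CUBIC))
cv2.imwrite("pics/c2.png",cv2.resize(f[170:270,355:545],None,fx=4,fy=4,interpolation=cv2.INTER_CUBIC))
E
```

```text
(no output)
```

View pics/c1.png

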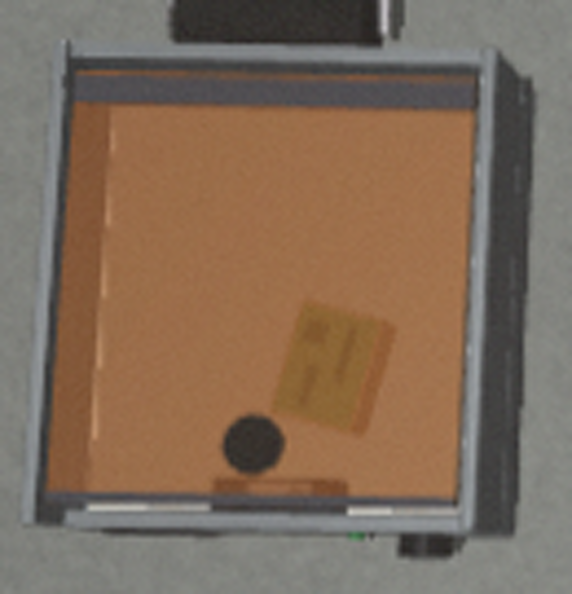

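View pics/c2.png

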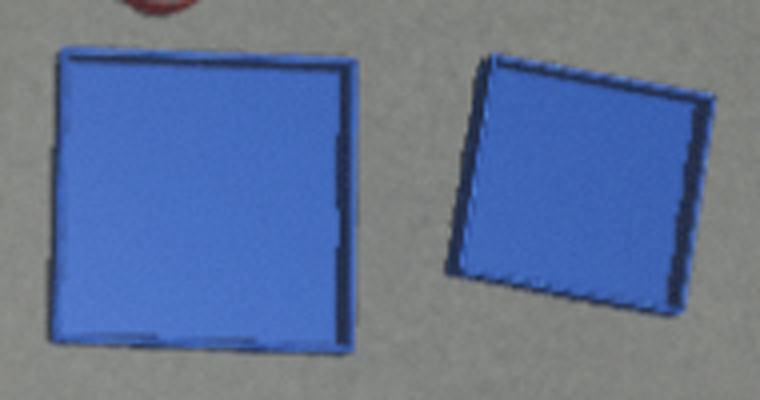

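```bash
cat > h.py <<'E'
import cv2,pickle,numpy as np
def w(d,uv,z):
    K=np.array([[d["fx"],0,d["cx"]],[0,d["fy"],d["cy"]],[0,0,1.]])
    uv=np.array(uv,float).reshape(-1,1,2)
    n=cv2.undistortPoints(uv,K,np.array(d["dist_coeffs"])).reshape(-1,2)
    R=np.array(d["R"]);C=-R.T@np.array(d["t"])
    D=np.c_[n,np.ones(len(n))]@R
    return C+D*((z-C[2])/D[:,2])[:,None]
def crop(p,s,x0,y0): return (np.array(p,float)+.5)/s-.5+[x0,y0]
E
python3 - <<'E'
from h import *
np.set_printoptions(precision=4,suppress=True)
d=pickle.load(open("top.pkl","rb"))
print("pad",w(d,crop([[253,444]],4.4,80,150),.087))
u=w(d,crop([[65,42],[497,50],[470,527],[25,522]],4.4,80,150),.088);print("unit",u,u.mean(0),np.linalg.norm(u-np.roll(u,1,0),axis=1))
b=w(d,crop([[307,300],[381,320],[355,434],[272,408]],4.4,80,150),.054);print("block",b,b.mean(0),np.linalg.norm(b-np.roll(b,1,0),axis=1))
e=(b[0]-b[3])+(b[1]-b[2]);print("block long axis",np.degrees(np.arctan2(e[1],e[0])))
for q in([[62,48],[357,60],[353,352],[51,342]],[[489,54],[713,95],[682,316],[447,273]]):
    t=w(d,crop(q,4,355,170),.03);print("tray",t.mean(0),np.linalg.norm(t-np.roll(t,1,0),axis=1),t[0]-t[3])
e=(u[0]-u[3])+(u[1]-u[2]);print("unit yaw",np.degrees(np.arctan2(e[1],e[0])))
E
```

```text
pad [[0.5035 0.3082 0.087 ]]
unit [[0.7027 0.4107 0.088 ]
 [0.7014 0.1971 0.088 ]
 [0.464  0.2009 0.088 ]
 [0.4645 0.4152 0.088 ]] [0.5831 0.306  0.088 ] [0.2382 0.2137 0.2374 0.2143]
block [[0.5796 0.2968 0.054 ]
 [0.5697 0.259  0.054 ]
 [0.5117 0.2694 0.054 ]
 [0.5244 0.3116 0.054 ]] [0.5464 0.2842 0.054 ] [0.0571 0.039  0.059  0.0441]
block long axis -12.539483636061462
tray [ 0.5853 -0.2799  0.03  ] [0.1698 0.1691 0.168  0.1701] [ 0.1696 -0.0067  0.    ]
tray [ 0.5963 -0.4933  0.03  ] [0.1294 0.128  0.1286 0.1326] [ 0.1266 -0.027   0.    ]
unit yaw -1.0100486282635646
```

Candidates:
- **Blue trays:** (406,220) measures 170 mm and (500,216) measures 129 mm. I choose the first, at world (0.585,-0.280).
- **Blocks:** the red-faced one at (303,237) is in the white tray. The green-faced one at (156,233) is under the lid, so I choose that.
- **Black round items:** the loupe at (279,202) and the pad at (137,251), which sits on the lid. I choose the pad. Its position agrees with the unit pose to 1 mm, as the crop above shows.

Next I'll close the fingers and move above the pad.

```bash
python3 - <<'E'
from station import r
import numpy as np
np.set_printoptions(precision=4,suppress=True)
O=[180,0,179]
for p,o in(([.5035,.308,.30],O),([.546,.284,.2],[180,0,167.5]),([.585,-.28,.2],[180,0,178])):print(r.inverse_kinematics(p,o))
r.grab(5)
r.reach([.5035,.308,.31],O)
r.servo_line([.5035,.308,.278],speed=.05)
r.wait(.3)
s=r.sense();print(s["clock"],s["tcp_pos"],s["contact_force"],s["opening"])
F=[]
for i in range(6):F.append(r.sense()["contact_force"]);r.wait(.05)
print(np.array(F))
E
```

```text
[ 28.1526   3.9649  82.4274   0.      93.6077 -60.8474]
[ 24.3141  10.754   85.3683   0.      83.8777 -53.1859]
[ -28.5824   15.6714   79.6842    0.       84.6444 -116.5824]
3.9417 [0.5036 0.308  0.2783] [0.5736 0.8555 0.0897] 0.00042169146666428835
[[ 0.5736  0.8555  0.0897]
 [ 0.9526  0.0388  0.3156]
 [-0.155  -0.0606  0.2673]
 [-0.0584 -0.2762  0.3981]
 [-0.8324  0.0591  0.699 ]
 [-0.4138 -0.4187 -0.2394]]
```

```bash
python3 - <<'E'
from station import r
import numpy as np
def f(n=4):
    a=[]
    for i in range(n):a.append(r.sense()["contact_force"][2]);r.wait(.008)
    return np.mean(a)
b=f(10)
x,y=.5035,.308
r.servo_line([x,y,.273],speed=.008)
z=.273;log=[];ok=False
while z>.247:
    F=f()-b
    log.append((round(z*1e3,1),round(F,1),round(r.sense()["tcp_pos"][2]*1e3,1)))
    if F>8.3:
        F=f(8)-b
    if F>10.3: ok=True;break
    z-=.0002 if F>7.8 else .0004
    r.servo_line([x,y,z],speed=.008)
if ok:
    r.servo_line([x-.06,y-.01,z+.25],speed=.4)
    r.servo_line([x-.12,y-.02,z+.25],speed=.3)
s=r.sense();print(ok,b,F,s["clock"],s["tcp_pos"])
print(log)
import cv2
d=r.snapshot("scene");cv2.imwrite("pics/s1.png",d["frame"][:,:,::-1])
E
```

```text
True 0.11629187931513582 10.308360825063565 21.8417 [0.38346719 0.28815975 0.4993844 ]
[(273.0, np.float64(0.1), np.float64(273.0)), (272.6, np.float64(-0.3), np.float64(272.6)), (272.2, np.float64(-0.2), np.float64(272.2)), (271.8, np.float64(-0.1), np.float64(271.8)), (271.4, np.float64(0.2), np.float64(271.3)), (271.0, np.float64(-0.1), np.float64(271.0)), (270.6, np.float64(-0.1), np.float64(270.6)), (270.2, np.float64(-0.1), np.float64(270.2)), (269.8, np.float64(-0.3), np.float64(269.8)), (269.4, np.float64(-0.4), np.float64(269.5)), (269.0, np.float64(2.4), np.float64(269.4)), (268.6, np.float64(2.6), np.float64(268.7)), (268.2, np.float64(2.4), np.float64(268.2)), (267.8, np.float64(2.3), np.float64(267.7)), (267.4, np.float64(2.1), np.float64(267.4)), (267.0, np.float64(2.3), np.float64(267.0)), (266.6, np.float64(2.3), np.float64(266.5)), (266.2, np.float64(2.5), np.float64(266.2)), (265.8, np.float64(2.1), np.float64(265.8)), (265.4, np.float64(2.4), np.float64(265.4)), (265.0, np.float64(2.5), np.float64(264.9)), (264.6, np.float64(1.9), np.float64(264.5)), (264.2, np.flo
[... 771 characters left out ...]
.1), np.float64(258.0)), (257.0, np.float64(6.6), np.float64(257.6)), (256.6, np.float64(5.6), np.float64(257.2)), (256.2, np.float64(6.2), np.float64(256.8)), (255.8, np.float64(6.1), np.float64(256.4)), (255.4, np.float64(6.2), np.float64(256.0)), (255.0, np.float64(6.5), np.float64(255.7)), (254.6, np.float64(5.8), np.float64(255.2)), (254.2, np.float64(6.4), np.float64(254.8)), (253.8, np.float64(5.8), np.float64(254.4)), (253.4, np.float64(6.6), np.float64(254.2)), (253.0, np.float64(7.0), np.float64(254.0)), (252.6, np.float64(8.8), np.float64(253.9)), (252.4, np.float64(8.9), np.float64(253.8)), (252.2, np.float64(9.7), np.float64(253.7)), (252.0, np.float64(10.5), np.float64(253.6))]
```

View pics/s1.png

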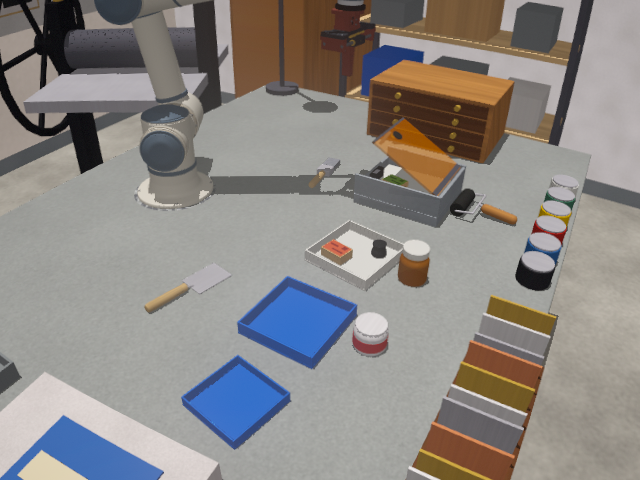

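The latch let go about 16 mm down, at about 10 N. The lid is half-way up at (415,155), and the hand is clear at top left. I'll open the fingers while it finishes rising, then look at the block.

```bash
python3 - <<'E'
from station import r
import cv2,pickle
r.let_go(); r.wait(1.8)
d=r.snapshot("scene");cv2.imwrite("pics/s2.png",cv2.resize(d["frame"][80:240,300:540,::-1],None,fx=2.5,fy=2.5))
d=r.snapshot("top");pickle.dump(d,open("top2.pkl","wb"));f=d["frame"][:,:,::-1]
cv2.imwrite("pics/c3.png",cv2.resize(f[150:285,80:210],None,fx=4.4,fy=4.4,interpolation=cv2.INTER_CUBIC))
print(r.sense()["clock"],r.sense()["opening"])
E
```

```text
25.1667 0.08833145329864468
```

View pics/s2.png

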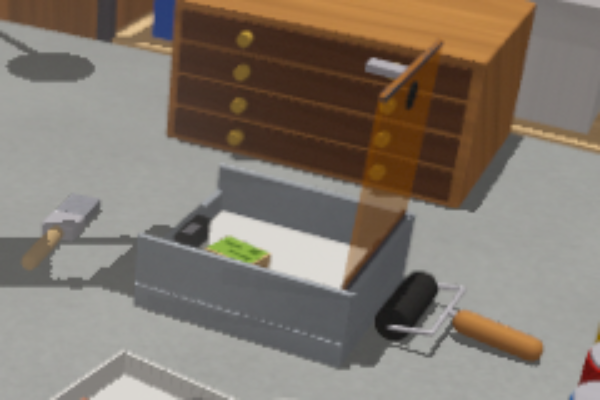

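View pics/c3.png

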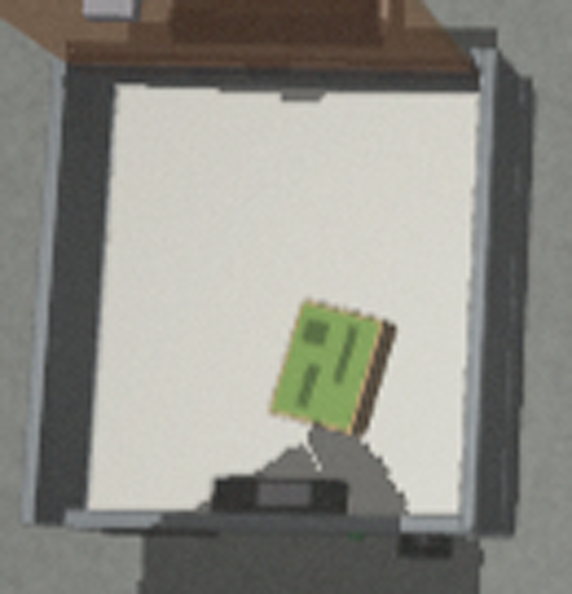

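The lid is fully open (upright at (400,150) in the crop), and the green block is clear, with crop corners (307,299), (385,320), (352,434) and (271,411). I'll grasp it now.

```bash
python3 - <<'E'
from station import r
from h import *
np.set_printoptions(precision=4,suppress=True)
d=pickle.load(open("top2.pkl","rb"))
b=w(d,crop([[307,299],[385,320],[352,434],[271,411]],4.4,80,150),.054);c=b.mean(0)
e=(b[0]-b[3])+(b[1]-b[2]);g=(b[0]-b[1])+(b[3]-b[2])
a=np.degrees(np.arctan2(e[1],e[0]));a2=np.degrees(np.arctan2(-g[0],g[1]))
print(c,a,a2,np.linalg.norm(b-np.roll(b,1,0),axis=1))
ya=180+(a+a2)/2
r.reach([c[0],c[1],.33],[180,0,ya])
r.servo_line([c[0],c[1],.215],speed=.12)
print(r.sense()["clock"],r.sense()["contact_force"])
r.grab(20)
s=r.sense();print(s["clock"],s["opening"],s["contact_force"])
r.servo_line([c[0],c[1],.235],speed=.08)
s=r.sense();print(s["clock"],s["opening"],s["contact_force"])
im=r.snapshot("scene");cv2.imwrite("pics/s3.png",cv2.resize(im["frame"][80:240,300:540,::-1],None,fx=2.5,fy=2.5))
E
```

```text
[0.5461 0.2842 0.054 ] -14.164909208440434 -14.911402084044612 [0.0592 0.0411 0.0597 0.0426]
27.2167 [0.1012 0.1806 0.0536]
27.9667 0.043903665181779114 [ 0.1827 -0.251  -1.2806]
28.3667 0.044223186175362465 [ 0.0007  0.662  -0.7692]
```

View pics/s3.png

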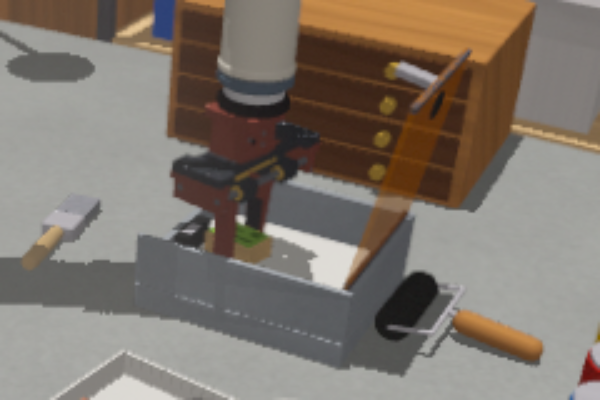

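The block is held at 44 mm opening with the lid fully back. I'll carry it to the large blue tray and set it down with a force check.

```bash
python3 - <<'E'
from station import r
import numpy as np,cv2,pickle
r.servo_line([.5461,.2842,.36],speed=.15)
r.reach([.585,-.28,.33],[180,0,178])
s=r.sense();print(s["clock"],s["opening"])
r.servo_line([.585,-.28,.20],speed=.12)
r.servo_line([.585,-.28,.193],speed=.03)
r.wait(.2)
f=lambda:np.mean([(r.sense()["contact_force"][2],r.wait(.008))[0] for _ in range(6)])
b=f();z=.193
while z>.1865:
    z-=.0005;r.servo_line([.585,-.28,z],speed=.01);F=f()-b
    if F>2:break
r.wait(.2)
s=r.sense();print(s["clock"],z,F,s["opening"],s["tcp_pos"])
d=r.snapshot("scene");cv2.imwrite("pics/s4.png",cv2.resize(d["frame"][200:400,180:440,::-1],None,fx=2.5,fy=2.5))
E
```

```text
31.4417 0.04391628592932092
36.2083 0.1885 3.947778432836771 0.0437765550336043 [ 0.58500151 -0.28001313  0.18899526]
```

View pics/s4.png

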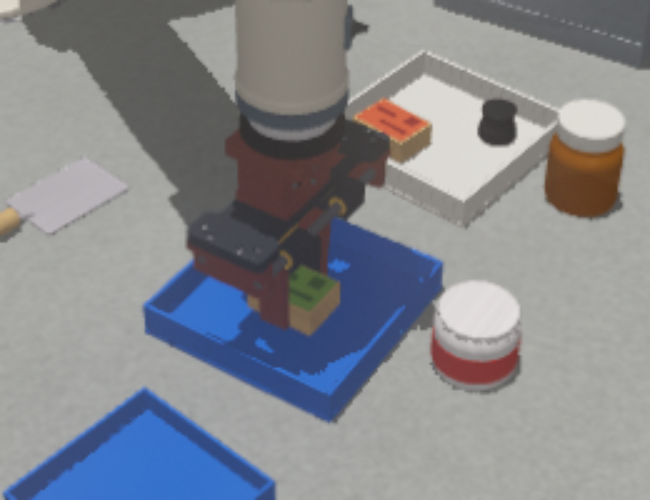

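The block rests on the tray floor at about (315,300) in the crop, still held, with contact felt at the expected height. I'll release and retreat.

```bash
python3 - <<'E'
from station import r
import numpy as np,cv2,pickle
r.let_go();r.wait(.2)
r.servo_line([.585,-.28,.33],speed=.12)
r.reach([.42,-.05,.42],[180,0,178]);r.wait(.2)
a=r.snapshot("scene")["frame"][:,:,::-1];d=r.snapshot("top");pickle.dump(d,open("top3.pkl","wb"));b=d["frame"][:,:,::-1]
cv2.imwrite("pics/s5.png",a);cv2.imwrite("pics/t5.png",b)
print(r.sense()["clock"],r.sense()["opening"])
E
```

```text
40.05 0.0875083211266069
```

View pics/s5.png

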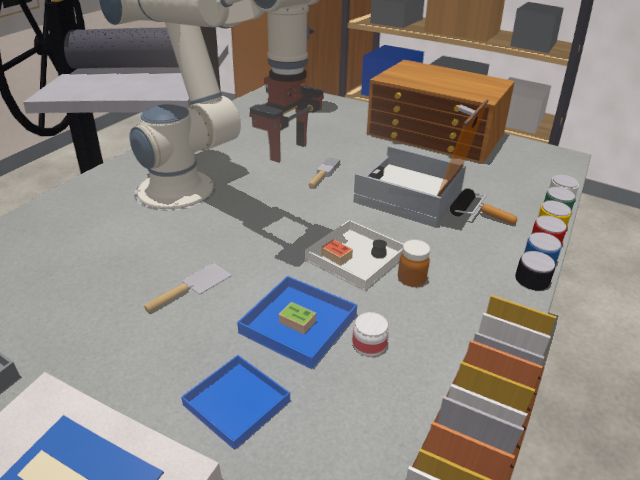

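View pics/t5.png

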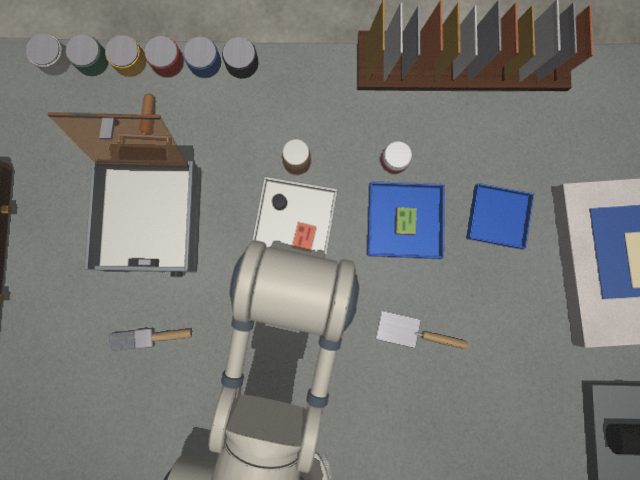

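The block lies green face up in the middle of the large blue tray at (406,221) in the top view. The lid is open, nothing else has moved, and the hand is clear.

```bash
python3 - <<'E'
from station import r
r.hand_in();print(r.sense()["clock"])
E
```

```text
the job is handed in; nothing more can be done
the job is handed in; nothing more can be done
```

The job is done and handed in with the clock at about 40 s, inside the 59 s limit; the interface gave no verdict.

- **Lid:** I pressed the pad down about 16 mm, and the hard stop was felt at about 10 N. I moved clear at once and the lid sprang fully open by itself; I did not touch it again.
- **Block:** I lifted the green block out at 44 mm finger opening. I lowered it into the 170 mm blue tray until I felt about 4 N of floor contact at the expected height, then let go.

The last pictures show the block flat, green face up and centred in the tray, with the lid open. The other items look unmoved and the hand is clear; I judged that by eye, without measuring it. No check failed or disagreed.

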